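Comb the votive sticks into a row

ROBOT

A 6-joint arm with a two-finger parallel gripper is mounted at the origin on the work surface. World frame = base frame: x ahead of the robot, y to its left, z up, the work surface at z = 0. Lengths are in mm, angles in rad, forces in N, time in s.
With the tool pointing down it reaches from about 300 to 775 mm from the base axis. Payload 14.6 kg.
Tool frame: the origin (TCP) lies at the centre of the arm's flange, where the gripper is bolted on; the fingertips stand 199 mm ahead of it and the grasp point (between the pads) lies 180 mm ahead of it; z points along the fingers, y is the line along which they close (so a half turn about z gives the same grasp; the last joint's range is limited). The gripper opens to 94 mm and grips with 3 to 60 N. Pads are 16 mm wide; open, the fingers measure 119 mm over their backs; the gripper's body (75 mm by 177 mm) begins 78 mm behind the grasp point.
Start: joints at [-1.238, 0.3, 1.521, -0, 1.321, -0.067], TCP at [214.071, -506.62, 404.646] pointing down, gripper open.
Joint ranges: [-3.03, 3.03], [-0.79, 2.21], [0.23, 2.52], [-1.04, 4.18], [0, 3.07], [-2.55, 2.55]. Speed limits (rad/s): [2.22, 2.22, 2.57, 3.14, 3.14, 3.14].

INTERFACE

Orientations are given as a unit quaternion [x, y, z, w].
In Python, from plant import * gives the robot as it stands.
- The arm moves only by the tool jog_arm, never from a script. Its argument "increments" is a list of rows, each a list of 7 numbers: the turn, a rotation vector about the tool's x, y, z in degrees, then the shift along the tool's x, y, z in m, then the closure, from 0 (fully open) to 1 (shut). In form: [[ax, ay, az, tx, ty, tz, jaw], ...]. A call has 1 to 10 rows; each row shifts and turns the commanded pose from where the row before left it, along the tool's axes as they then stand; what a row does not reach is not made up. A row lasts 1/8 s, in which the tool goes at most 62.5 mm and 10.7 degrees, less where a joint would pass 70% of its speed; a pose out of reach is approached as far as the arm can. A call with a gripper value outside its range is refused whole. The fingers move at their own pace and stop on an object; "force" is the grip in N (left out, the last holds). Time passes only in rows, so rows that do not move let the fingers close. It gives the time, the measured TCP pose, the force and the opening at its end, in the units of the state.
- sense(): the state, without advancing time (a new reading comes with each control period).
- read_camera(name): name is "side" or "top" or "wrist"; returns a dict with "color" (384x512x3 uint8, red, green, blue), "intrinsics" (3x3 intrinsics, pixels), "R" (3x3) and "t" (3): a world point X has camera coordinates R X + t. Camera axes: x right, y down, z forward; pixel columns grow to the right and rows downward; lengths in mm; the calibration is good to about 2 mm. A picture is of the moment at which its call begins. There is no depth.
- sign_off(): hands the job in, once; it reports no verdict.
Trained networks look in a picture, given as the dict that the camera call returned (one of the last four; its "shot" number tells which), for a name from the list of things; names that differ only in an ending like _2 or _b are one class to them, and where a whole thing is asked for, a point or a joint stands for the part that bears it (a point fixed in the world has none). Each returns a list of dicts, best first, with "conf" (0 to 1); they miss things now and then, are a little off and sometimes report something else, mostly with a low value. They report only what shows in the picture. A call takes as long as a camera call. They do not tell look-alikes from the thing itself.
- spot_in(picture, thing): "centre" ([x, y, z] in mm, in the coordinates of the camera as it stood for that picture, good to about 4 mm: the middle of the surface that is visible of it).
The state is a dict: "clock": time; "joints": joint angles; "joint_vel": joint speeds; "effort": joint torques, N m; "position": TCP position; "eef_rot": TCP orientation; "force": force on the tool from outside, world axes, zero at the start; "ft_torque": the same for the moment, N m; "gripper_width": opening from 0.0 (shut) to 1.0 (fully open).
Only numpy, scipy, OpenCV 4.12 (cv2) and the standard library are available. Lean on these libraries where they do the work, as an engineer would, in place of code of your own. Each camera call takes 0.05 s, during which the arm holds its last target. There are 200 camera calls.

TASK

Pick up the small hand rake and comb the four scattered wooden sticks along the tray, so that they lie flat, parallel and side by side against its metal stop board, then keep pressing the rake steadily on the row, at about 12 newtons for one second, so that it closes up snug. Never push harder than 20 newtons on the sticks, do not ram the rake into the tray, and do not touch the sticks with the gripper or knock the things around. Finally stand the rake upright on its grey felt pad again and let go, leaving the row closed.

Things in the scene. Friction and masses are not known exactly. Their poses are not given: they have to be found in the camera images.
- tray: dark wooden open tray fixed to the table. Origin: on the table, on its middle line. Floor 165 (x) by 328 (y, from -178 to +150), 4 mm above the table; walls 6 thick, tops 18 above the table. Near its -y end an upright metal stop board, 12 thick, top 28 above the table, spans it from wall to wall. The last 60 mm at the +y wall are free of sticks: the rake fits in there, head along x
- line (a point): point at floor level on the tray's middle line, at tray y = -150; axes as the tray's: +y along the tray, away from the stop board. The stop board is adjustable and locked anew each time: its face towards the sticks (+y) lies between 0 and 14 mm behind this point (to -y); its setting is not measured and must be felt or seen. It does not give way under 20 N
- pad: grey felt pad fixed to the table, 160 (x) by 70 (y) by 4 mm thick, the rake's resting place; origin under its centre, on the table
- rake: wooden hand rake, about 220 g, standing on 2 rows of 8 brass tines (8 thick, 20 long). Head 132 (x) by 34 (y), 20 to 32 mm above the tine tips, tines flush with its long faces: either row can push, 17 mm from the middle. Upright grip block in the middle, 36 (x) by 20 (y), 32 to 82 mm above the tips. Origin: centre, at the tine tips; z up the grip. Starts on the pad, head along pad x
- stick1: pale square wooden stick, 110 long, 12 wide, 12 high, about 16 g; origin at its centre (6 mm above what it lies on); x along its length, z up. Loose in the tray, up to 30 degrees askew from the tray's x axis; stick1 is nearest the stop board, stick4 farthest
- stick2: pale square wooden stick, 110 long, 12 wide, 12 high, about 16 g; origin at its centre (6 mm above what it lies on); x along its length, z up. Loose in the tray, up to 30 degrees askew from the tray's x axis; stick1 is nearest the stop board, stick4 farthest
- stick3: pale square wooden stick, 110 long, 12 wide, 12 high, about 16 g; origin at its centre (6 mm above what it lies on); x along its length, z up. Loose in the tray, up to 30 degrees askew from the tray's x axis; stick1 is nearest the stop board, stick4 farthest
- stick4: pale square wooden stick, 110 long, 12 wide, 12 high, about 16 g; origin at its centre (6 mm above what it lies on); x along its length, z up. Loose in the tray, up to 30 degrees askew from the tray's x axis; stick1 is nearest the stop board, stick4 farthest
- ink_jar: bystander: amber glass jar, 56 in diameter, 85 high; origin under its centre
- water_cup: bystander: white cup, 72 in diameter, 75 high; origin under its centre
There are look-alikes about, which are no part of the job. Several things look just like the rake: the one meant starts farthest to the robot's left. What is shaped like the stick3 but green is not meant.

How it is judged (in metres and radians):
On the way, in this order (a step that is already met when the one before it is completed fails the run):
1. the rake is picked up with the gripper (height (world z) of rake above 0.02 m and contact force between the fingers and rake above 1 N), for 0.2 s.
2. the rake presses with more than 8 N on the row while all four sticks lie parallel and closed up against the stop board (y of stick1 in the frame of line between -0.012 and 0.009 m and y of stick2 in the frame of stick1 between 0.009 and 0.0145 m and y of stick3 in the frame of stick2 between 0.009 and 0.0145 m and y of stick4 in the frame of stick3 between 0.009 and 0.0145 m and z of each of stick1, stick2, stick3, stick4 in the frame of line below 0.01 m and angle between the x axis of each of stick1, stick2, stick3, stick4 and the x axis of tray, either way round below 0.06 rad and (contact force between rake and stick1 above 8 N or contact force between rake and stick2 above 8 N or contact force between rake and stick3 above 8 N or contact force between rake and stick4 above 8 N) and contact force between the fingers and rake above 1 N), for 0.5 s.
At the end, for the whole second after the job is handed in: The sticks rest flat on the tray floor, parallel to the stop board (0.06 rad) and closed up (neighbours at most 14.5 mm apart, centre to centre), stick1 at most 9 mm from the line; the rake stands upright on its pad, let go, at most 25 mm off the pad centre (y of stick1 in the frame of line between -0.012 and 0.009 m and y of stick2 in the frame of stick1 between 0.009 and 0.0145 m and y of stick3 in the frame of stick2 between 0.009 and 0.0145 m and y of stick4 in the frame of stick3 between 0.009 and 0.0145 m and z of each of stick1, stick2, stick3, stick4 in the frame of line below 0.01 m and angle between the x axis of each of stick1, stick2, stick3, stick4 and the x axis of tray, either way round below 0.06 rad and horizontal distance between rake and pad below 0.025 m and height (world z) of rake below 0.008 m and angle between rake's own z axis and vertical below 0.08 rad and linear speed of each of rake, stick1, stick2, stick3, stick4 below 0.02 m/s); the robot touches nothing.
It fails at once if the rake pushes a stick harder than 20 N (contact force between rake and stick1 above 20 N or contact force between rake and stick2 above 20 N or contact force between rake and stick3 above 20 N or contact force between rake and stick4 above 20 N).
It fails at once if the rake is rammed into the tray (over 40 N) (contact force between rake and tray above 40 N).
It fails at once if the gripper touches a stick (contact force between any of the fingers, the arm and stick1 above 0.3 N or contact force between any of the fingers, the arm and stick2 above 0.3 N or contact force between any of the fingers, the arm and stick3 above 0.3 N or contact force between any of the fingers, the arm and stick4 above 0.3 N).
It fails at once if a bystander is knocked out of place by more than 15 mm (distance of any of ink_jar, water_cup from where it was at the start of the episode above 0.015 m).
It also fails if it takes over 61 s, if anything falls off the work surface, if the arm or the gripper's body presses on something with over 40 N, if the wrist force passes 120 N, or if a joint passes its speed limit or range.

## Working session

There is one attempt and no reset: what is moved stays moved. The work goes in short steps, Python scripts to look and compute and a tool call to move; the robot and the scene stay as the last step left them, time stands still between calls to the robot, and variables do not carry over. Pictures are saved under pics/ and viewed, on a budget of 10 in all, crops included, one or two more only if the job needs it, and the job is handed in when it is done.

Besides the shell and the picture viewer there is one more tool, called as name(argument=value, ...) on one line, values as JSON. jog_arm: Moves the arm, as the interface text tells. Its arguments: {"type":"object","properties":{"increments":{"type":"array","items":{"type":"array","items":{"type":"number"}}},"force":{"type":"number"}},"required":["increments"]}

```bash
mkdir -p pics
cat > h.py <<'E'
from plant import *
import numpy as np, cv2
def save(p,n): cv2.imwrite('pics/'+n, cv2.cvtColor(p['color'],cv2.COLOR_RGB2BGR))
def w(p,c): return np.array(p['R']).T@(np.array(c)-np.array(p['t']))
def ray(p,u,v,z):
    K=np.array(p['intrinsics']);R=np.array(p['R']);t=np.array(p['t'])
    o=-R.T@t; d=R.T@np.linalg.inv(K)@np.array([u,v,1.0]); return o+d*(z-o[2])/d[2]
def proj(p,X):
    q=np.array(p['intrinsics'])@(np.array(p['R'])@np.array(X,float)+np.array(p['t'])); return q[:2]/q[2]
E
python3 - <<'E'
from h import *
ps={n:read_camera(n) for n in("top","side")}
for n,p in ps.items(): save(p,n+'1.png')
for th in ["rake","stick1","tray","pad","ink_jar","water_cup"]:
  for n,p in ps.items():
    for d in spot_in(p,th): 
        X=w(p,d['centre']); print(th,n,X.round(0),proj(p,X).round(0),round(d['conf'],2))
s=sense();print(s)
a=np.hstack([ps['top']['color']]);
E
```

```text
rake top [ 419. -316.   30.] [346. 251.] 0.87
rake top [ 570. -152.   35.] [274. 184.] 0.56
rake top [ 591. -280.   33.] [329. 176.] 0.56
rake side [ 599. -279.   31.] [264. 142.] 0.93
rake side [ 572. -141.   36.] [262. 178.] 0.71
rake side [ 423. -318.   30.] [330. 145.] 0.6
stick1 top [549. 213.  19.] [118. 191.] 0.82
stick1 top [564. 104.  14.] [165. 185.] 0.56
stick1 top [531. 157.  14.] [142. 199.] 0.49
stick1 top [335. 167.  12.] [134. 284.] 0.48
stick1 side [545. 222.  16.] [229. 323.] 0.89
stick1 side [565. 109.  13.] [236. 270.] 0.81
stick1 side [532. 163.  12.] [244. 297.] 0.79
stick1 side [562.  55.  14.] [245. 249.] 0.72
stick1 side [329. 175.   5.] [345. 330.] 0.61
tray top [554. 147.   4.] [148. 190.] 0.59
tray top [532. 158.  13.] [142. 198.] 0.55
tray side [546. 183.   6.] [235. 306.] 0.75
pad top [ 575. -167.    6.] [280. 183.] 0.92
pad side [ 578. -133.    5.] [259. 189.] 0.58
ink_jar top [759. -51.  83.] [232.  97.] 0.82
ink_jar top [550. 211.  19.] [119. 190.] 0.46
ink_jar side [765. -31.  58.] [171. 189.] 0.62
water_cup top [792. 106.  41.] [166.  89.] 0.91
water_cup side [784. 105.  51.] [138. 236.] 0.57
{'clock': 0.7, 'joints': array([-1.23758243e+00,  2.99881425e-01,  1.52102779e+00, -1.82188228e-05,
        1.32069182e+00, -6.65952764e-02]), 'joint_vel': array([ 0.00117526,  0.00108041, -0.00029585,  0.00081089,  0.0009641 ,
       -0.00205808]), 'effort': array([ 1.14364837e-03, -5.31580639e+01, -3.52876532e+01,  7.09221186e-02,
        2.12824222e-02, -2.87610908e-05]), 'position': array([ 214.07624665, -506.60856988,  404.64400835]), 'eef_rot': array([ 9.80085081e-01,  1.98578030e-01, -9.30412666e-06, -2.97633222e-06]), 'force': array([1.25783196, 0.14686429, 0.38935563]), 'ft_torque': array([ 0.0176269 ,  0.05361698, -0.04626229]), 'gripper_width': 1.003025929572345}
```

View pics/top1.png

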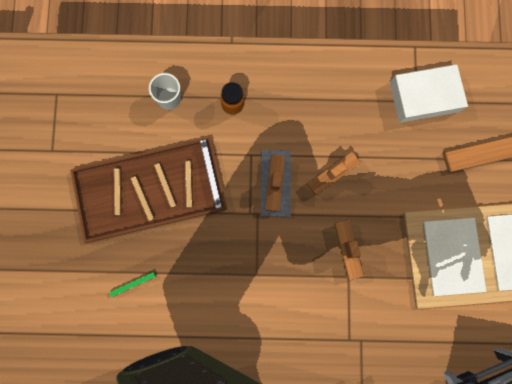

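View pics/side1.png

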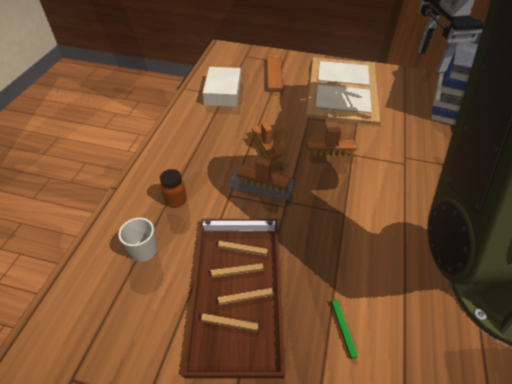

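Top view: there are three rake look-alikes, at (275,182) on the grey pad, (330,175) and (348,250). The leftmost one (largest y) is (275,182), standing on the pad, so that is my choice. The tray is around (148,190), with its stop board at the right, about (212,175). The sticks are at (188,184), (165,185), (142,199) and (117,191), and the green decoy is at (132,284).

Side view: it agrees. The stop board is at (238,226), and the rake on its pad is at (262,180) with a second rake close behind it at (265,142).

Run:
```python
from h import *
p=read_camera("top");c=p['color'][125:250,60:300]
cv2.imwrite('pics/crop1.png',cv2.cvtColor(cv2.resize(c,None,fx=3.333,fy=3.333,interpolation=cv2.INTER_CUBIC),cv2.COLOR_RGB2BGR))
g=p['color'].astype(int)
# sticks: pale
m=((g[...,0]>170)&(g[...,1]>130)&(g[...,2]<160)).astype(np.uint8); 
roi=np.zeros_like(m);roi[150:230,85:210]=1;m*=roi
n,l,st,ce=cv2.connectedComponentsWithStats(m)
for i in range(1,n):
    if st[i,4]<30: continue
    (cx,cy),(a,b),an=cv2.minAreaRect(np.argwhere(l==i)[:,::-1].astype(np.float32))
    bx=cv2.boxPoints(((cx,cy),(a,b),an)); W=np.array([ray(p,u,v,16)[:2] for u,v in bx])
    e=W[1]-W[0];f=W[2]-W[1]; L=e if np.hypot(*e)>np.hypot(*f) else f
    print(ce[i].round(0),'c',ray(p,cx,cy,16)[:2].round(0),'ang',np.degrees(np.arctan2(L[1],L[0])).round(1),np.hypot(*e).round(),np.hypot(*f).round())
print("px/mm", [ray(p,u,190,0)[:2].round(1) for u in(148,149)])
```

```text
[ 98. 157.] c [631. 255.] ang -80.5 87.0 18.0
[188. 184.] c [570.  50.] ang -176.3 11.0 108.0
[164. 185.] c [565. 105.] ang -156.7 12.0 109.0
[117. 192.] c [547. 217.] ang -175.3 11.0 107.0
[142. 198.] c [533. 158.] ang -154.5 12.0 109.0
px/mm [array([554.5, 146.9]), array([554.5, 144.5])]
```

View pics/crop1.png

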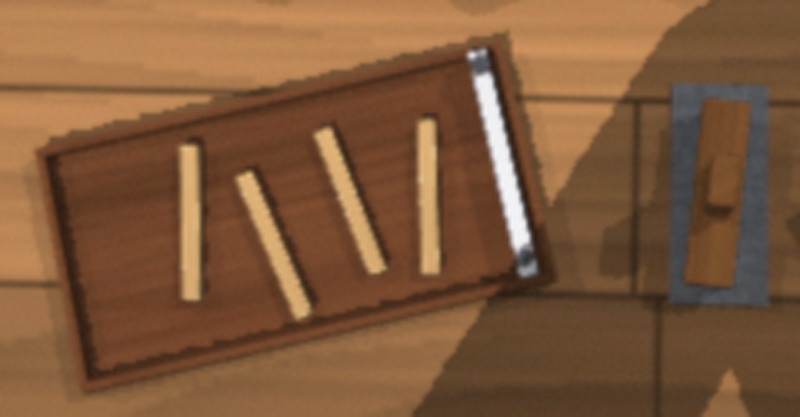

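The crop shows the leftmost rake standing on the grey pad, with its grip at about (722,182) and its head about 6° askew. The tray's outer corners are near (40,153), (85,390), (552,282) and (507,38), and the stop board face runs from (470,55) to (520,275).

Run:
```python
from h import *
p=read_camera("top")
def f(u,v,z): return ray(p,60+(u-1.2)/3.333,125+(v-1.2)/3.333,z)[:2]
T=[f(*q,18) for q in [(40,153),(85,390),(552,282),(507,38)]]
for q in T: print('tray',q.round(1))
print('centre',np.mean(T,0), [np.linalg.norm(T[i]-T[i-1]).round() for i in range(4)])
yl=(T[0]+T[1]-T[2]-T[3]); print('ydir',np.degrees(np.arctan2(yl[1],yl[0])))
xl=(T[0]+T[3]-T[1]-T[2]); print('xdir',np.degrees(np.arctan2(xl[1],xl[0])))
print('board face(z28)',f(471,55,28),f(521,275,28))
P=[f(*q,4) for q in[(671,85),(768,87),(768,305),(671,303)]]
print('pad',np.mean(P,0),P)
R=[f(*q,36) for q in[(707,98),(749,103),(728,288),(685,284)]]
print('rake head',np.mean(R,0),[np.linalg.norm(R[i]-R[i-1]).round() for i in range(4)]); d=R[0]+R[1]-R[2]-R[3];print(np.degrees(np.arctan2(d[1],d[0])))
print('grip top',np.mean([f(*q,86) for q in[(711,155),(738,156),(733,210),(708,208)]],0))
```

```text
tray [594.8 325.5]
tray [428.8 282.6]
tray [510.2 -39. ]
tray [685.   -2.7]
centre [554.68813081 141.61310427] [np.float64(340.0), np.float64(171.0), np.float64(332.0), np.float64(179.0)]
ydir 104.78426341296918
xdir 13.099472757410766
board face(z28) [669.46083765  21.85343277] [513.61141478 -17.67528613]
pad [ 577.13609922 -156.8462296 ] [array([ 656.1021425 , -121.17990745]), array([ 656.00081299, -191.27015971]), array([ 498.17484991, -191.80084272]), array([ 498.26659148, -123.13400851])]
rake head [ 572.98394727 -152.81833004] [np.float64(132.0), np.float64(30.0), np.float64(131.0), np.float64(30.0)]
-6.058759314453256
grip top [ 571.85131026 -152.31290448]
```

```bash
cat >> h.py <<'E'
def plan(x,y,z,phi):
    """one turn about tool z (deg) then tool-axis shift (mm) to reach a pointing-down pose with tool x at phi deg"""
    from scipy.spatial.transform import Rotation as Ro
    s=sense();R=Ro.from_quat(s['eef_rot']).as_matrix()
    c=np.degrees(np.arctan2(R[1,0],R[0,0])); az=(c-phi+180)%360-180
    d=np.array([x,y,z])-s['position']
    f=lambda a:np.array([np.cos(np.radians(a)),np.sin(np.radians(a))])
    print('clock',s['clock'],'pos',s['position'].round(1),'phi',c.round(2),'tilt',np.degrees(np.arccos(-R[2,2])).round(2),'F',s['force'].round(1),'g',round(s['gripper_width'],3))
    print('az',az.round(2),'then shift',np.round([d[:2]@f(phi),d[:2]@f(phi-90),-d[2]],1))
    print('shift first',np.round([d[:2]@f(c),d[:2]@f(c-90),-d[2]],1))
E
python3 -c "
from h import *
plan(572.5,-152.5,330,-6)"
```

```text
clock 0.8 pos [ 214.1 -506.6  404.7] phi 22.91 tilt 0.0 F [ 0.2 -0.5 -0.1] g 1.0
az 28.91 then shift [ 319.4 -389.7   74.7]
shift first [ 468.  -186.7   74.7]
```

jog_arm(increments=[[0,0,9.64,0,0,0,0.3],[0,0,9.64,0,0,0,0.5],[0,0,9.63,0,0,0,0.5],[0,0,0,0.035,-0.043,0.008,0.5],[0,0,0,0.035,-0.043,0.008,0.5],[0,0,0,0.035,-0.043,0.008,0.5],[0,0,0,0.035,-0.043,0.008,0.5],[0,0,0,0.035,-0.043,0.008,0.5],[0,0,0,0.035,-0.043,0.008,0.5],[0,0,0,0.035,-0.043,0.008,0.5]], force=50)

```text
clock: 2.05
position: [490.3, -231.4, 348.6]
eef_rot: [0.999, -0.052, 0.0, 0.0]
force: [0.3, -0.8, -0.2]
gripper_width: 0.497
```

jog_arm(increments=[[0,0,0,0.037,-0.044,0.009,0.5],[0,0,0,0.037,-0.044,0.009,0.5],[0,0,0,0,0,0,0.5]])

```text
clock: 2.42
position: [573.6, -150.4, 329.5]
eef_rot: [0.999, -0.05, -0.001, -0.0]
force: [-0.4, -0.2, -0.5]
gripper_width: 0.499
```

Run:
```python
from h import *
plan(572.5,-152.5,330,-6)
p=read_camera("wrist");save(p,'wrist1.png')
for th in("rake","pad"):
  for d in spot_in(p,th): 
    X=w(p,d['centre']);print(th,X.round(1),proj(p,X).round(),round(d['conf'],2))
```

```text
clock 2.425 pos [ 573.6 -150.4  329.5] phi -5.77 tilt 0.08 F [-0.4 -0.2 -0.5] g 0.499
az 0.23 then shift [-0.9  2.2 -0.5]
shift first [-0.9  2.2 -0.5]
rake [ 590.4 -153.4   33.5] [256. 179.] 0.62
rake [ 469.5 -318.7   31.8] [448. 289.] 0.56
pad [ 608.3 -168.2    3.3] [270. 150.] 0.73
```

View pics/wrist1.png

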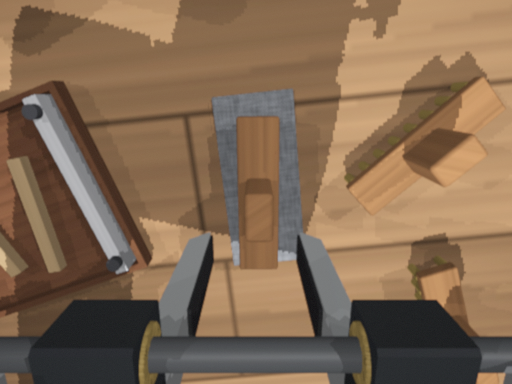

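The wrist view shows the rake on its pad between the open fingers. The head's far edge runs from (237,116) to (279,116), the near edge is around row 268, and the grip is at about x 245–272.

Run:
```python
from h import *
p=read_camera("wrist")
H=[ray(p,u,v,36)[:2] for u,v in[(237,116),(279,116),(277,268),(240,268)]]
print('head',np.mean(H,0).round(1),[np.linalg.norm(H[i]-H[i-1]).round(1) for i in range(4)]);d=H[0]+H[1]-H[2]-H[3];print(np.degrees(np.arctan2(d[1],d[0])).round(2))
P=[ray(p,u,v,4)[:2] for u,v in[(213,97),(293,90),(302,258),(232,261)]]
print('pad',np.mean(P,0).round(1),[np.linalg.norm(P[i]-P[i-1]).round(1) for i in range(4)]);d=P[0]+P[1]-P[2]-P[3];print(np.degrees(np.arctan2(d[1],d[0])).round(2))
c=np.mean(H,0)
plan(c[0],c[1],330,-6)
print('TCP proj at grasp', proj(p,[573.6,-150.4,86]))
for x in(-18,18):
  for y in(-10,10):
    a=np.radians(-6);print(proj(p,[c[0]+x*np.cos(a)-y*np.sin(a),c[1]+x*np.sin(a)+y*np.cos(a),86]).round())
```

```text
head [ 573.4 -157.2] [np.float64(132.1), np.float64(32.8), np.float64(132.1), np.float64(33.0)]
-5.63
pad [ 577.6 -160. ] [np.float64(156.2), np.float64(68.8), np.float64(158.7), np.float64(69.1)]
-1.01
clock 2.625 pos [ 571.5 -153.9  330.9] phi -6.06 tilt 0.01 F [ 0.2  0.3 -0.7] g 0.502
az -0.06 then shift [2.2 3.1 0.9]
shift first [2.2 3.1 0.9]
TCP proj at grasp [249.22162387 218.01936357]
[273. 241.]
[245. 241.]
[274. 193.]
[244. 193.]
```

jog_arm(increments=[[0,0,0,0.0024,-0.0007,0.03,0.5],[0,0,0,0,0,0.03,0.5],[0,0,0,0,0,0.023,0.5],[0,0,0,0,0,0.01,0.5],[0,0,0,0,0,0,0.5],[0,0,0,0,0,0,1],[0,0,0,0,0,0,1],[0,0,0,0,0,0,1],[0,0,0,0,0,0,1]], force=60)

```text
clock: 3.75
position: [574.6, -152.7, 238.1]
eef_rot: [0.999, -0.052, 0.0, 0.0]
force: [-1.2, -0.8, 3.5]
gripper_width: 0.209
```

Run:
```python
from h import *
plan(574,-153.5,280,-6)
```

```text
clock 3.75 pos [ 574.6 -152.7  238.1] phi -6.0 tilt 0.04 F [-1.2 -0.8  3.5] g 0.209
az -0.0 then shift [ -0.5   0.9 -41.9]
shift first [ -0.5   0.9 -41.9]
```

jog_arm(increments=[[0,0,0,0,0,-0.01,1],[0,0,0,0,0,-0.025,1],[0,0,0,0,0,-0.025,1],[0,0,0,-0.005,-0.02,0,1],[0,0,0,-0.01,-0.044,0,1],[0,0,0,-0.01,-0.044,0,1],[0,0,0,-0.01,-0.044,0,1],[0,0,0,-0.01,-0.044,0,1],[0,0,0,-0.01,-0.044,0,1],[0,0,0,-0.01,-0.044,0,1]])

```text
clock: 5.0
position: [538.4, 138.8, 296.7]
eef_rot: [0.999, -0.052, -0.001, 0.0]
force: [0.7, -0.4, -2.1]
gripper_width: 0.212
```

jog_arm(increments=[[0,0,0,-0.01,-0.044,0,1],[0,0,0,-0.01,-0.044,0,1],[0,0,0,-0.012,-0.044,0,1],[0,0,-6.7,0,0,0,1],[0,0,-6.7,0,0,0,1],[0,0,-6.8,0,0,0,1],[0,0,0,0,0,0,1],[0,0,0,0,0,0,1]])

```text
clock: 6.0
position: [521.1, 271.5, 297.2]
eef_rot: [0.992, 0.122, -0.0, 0.0]
force: [0.3, 0.3, -2.4]
gripper_width: 0.209
```

Run:
```python
from h import *
p=read_camera("wrist");q=read_camera("top")
plan(521.9,271.5,298,14.2)
cv2.imwrite('pics/two.png',np.vstack([cv2.cvtColor(cv2.resize(p['color'],(400,300)),cv2.COLOR_RGB2BGR),cv2.cvtColor(cv2.resize(q['color'][120:255,60:240],(400,300)),cv2.COLOR_RGB2BGR)]))
np.save('wp.npy',dict(intrinsics=p['intrinsics'],R=p['R'],t=p['t']),allow_pickle=True)
```

```text
clock 6.1 pos [521.3 271.3 297.4] phi 14.11 tilt 0.02 F [ 0.2 -0.2 -1.8] g 0.211
az -0.09 then shift [ 0.6 -0.  -0.6]
shift first [ 0.6 -0.  -0.6]
```

View pics/two.png

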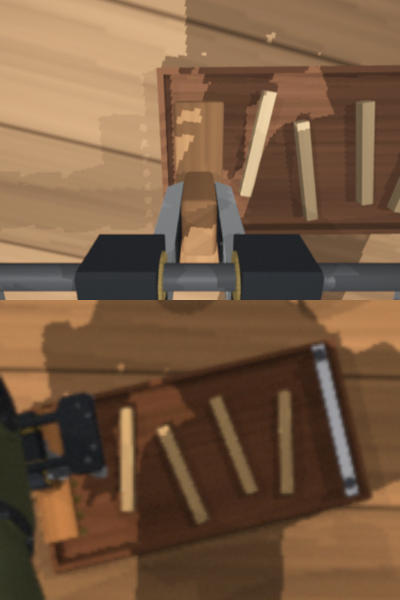

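The wrist view shows the rake head (far edge (177–223,102)) over the tray's free end. The tray's corner is at (157,70), and its far wall runs almost level to (400,66). Stick4 lies from (268,92) to (245,195).

Run:
```python
from h import *
p=np.load('wp.npy',allow_pickle=True).item()
g=lambda u,v,z: ray(p,u*1.28,v*1.28,z)[:2]
a=np.radians(14.2);X=np.array([np.cos(a),np.sin(a)]);Y=np.array([-X[1],X[0]]);o=np.array([521.3,271.3])
def show(n,u,v,z): q=g(u,v,z)-o; print(n,'rel rake x',(q@X).round(1),'y',(q@Y).round(1))
show('corner out',157,70,18);show('far wall out right',400,66,18);show('left wall in',168,76,18);show('left wall low',163,190,18)
show('s4 a',268,92,16);show('s4 b',245,195,16)
H=60+4+32-1
show('head L',177,102,H);show('head R',223,102,H)
show('far wall bottom R',395,233,18)
d=g(400,66,18)-g(157,70,18);print(np.degrees(np.arctan2(d[1],d[0]))%180-90)
```

```text
corner out rel rake x 87.2 y 38.2
far wall out right rel rake x 90.3 y -185.8
left wall in rel rake x 81.9 y 28.2
left wall low rel rake x -33.4 y 37.4
s4 a rel rake x 67.0 y -66.4
s4 b rel rake x -40.3 y -49.5
head L rel rake x 65.6 y 14.2
head R rel rake x 65.6 y -16.8
far wall bottom R rel rake x -85.7 y -217.5
14.997881647942094
```

jog_arm(increments=[[0,0,0,0,0,0.01,1],[0,0,0,0,0,0.014,1],[0,0,0,0,0,0.014,1],[0,0,0,0,0,0.011,1],[0,0,0,0,0,0.005,1],[0,0,0,0,0,0.0027,1],[0,0,0,0,0,0,1],[0,0,0,0,0,0,1]])

```text
clock: 7.1
position: [521.6, 271.2, 241.3]
eef_rot: [0.992, 0.124, 0.0, -0.0]
force: [-0.5, 0.0, -1.8]
gripper_width: 0.209
```

jog_arm(increments=[[0,0,0,0,0.005,0.001,1],[0,0,0,0,0.005,0,1],[0,0,0,0,0.005,0,1],[0,0,0,0,0.005,0,1],[0,0,0,0,0.005,0,1],[0,0,0,0,0.005,0,1],[0,0,0,0,0.005,0,1],[0,0,0,0,0.005,0,1],[0,0,0,0,0.005,0,1],[0,0,0,0,0.005,0,1]])

```text
clock: 8.35
position: [533.8, 222.4, 240.0]
eef_rot: [0.992, 0.124, 0.0, -0.0]
force: [0.9, -0.1, -2.0]
gripper_width: 0.203
```

jog_arm(increments=[[0,0,0,0,0.005,0,1],[0,0,0,0,0.005,0,1],[0,0,0,0,0.005,0,1],[0,0,0,0,0.005,0,1],[0,0,0,0,0.005,0,1],[0,0,0,0,0.005,0,1],[0,0,0,0,0.005,0,1],[0,0,0,0,0.005,0,1],[0,0,0,0,0.005,0,1],[0,0,0,0,0.005,0,1]])

```text
clock: 9.6
position: [546.1, 173.9, 240.0]
eef_rot: [0.992, 0.124, -0.0, 0.0]
force: [0.9, 0.1, -2.1]
gripper_width: 0.212
```

jog_arm(increments=[[0,0,0,0,0.005,0,1],[0,0,0,0,0.005,0,1],[0,0,0,0,0.005,0,1],[0,0,0,0,0.005,0,1],[0,0,0,0,0.005,0,1],[0,0,0,0,0.005,0,1],[0,0,0,0,0.005,0,1],[0,0,0,0,0.005,0,1],[0,0,0,0,0.005,0,1],[0,0,0,0,0.005,0,1]])

```text
clock: 10.85
position: [558.4, 125.5, 240.0]
eef_rot: [0.992, 0.124, 0.0, -0.0]
force: [-0.2, -0.3, -2.6]
gripper_width: 0.211
```

Run:
```python
from h import *
p=read_camera("wrist");q=read_camera("side")
plan(521.9,271.5,298,14.2)
cv2.imwrite('pics/two2.png',np.vstack([cv2.cvtColor(cv2.resize(p['color'],(400,300)),cv2.COLOR_RGB2BGR),cv2.cvtColor(cv2.resize(q['color'][200:380,150:390],(400,300),interpolation=cv2.INTER_CUBIC),cv2.COLOR_RGB2BGR)]))
```

```text
clock 10.95 pos [558.4 125.3 239.9] phi 14.17 tilt 0.01 F [-0.  -0.3 -3.2] g 0.214
az -0.03 then shift [   0.5 -150.7  -58.1]
shift first [   0.4 -150.7  -58.1]
```

View pics/two2.png

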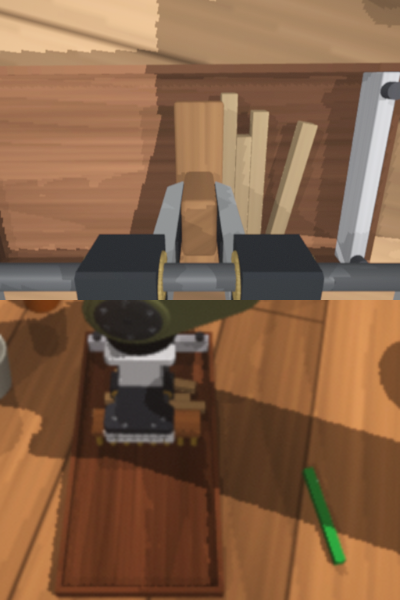

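The sticks are gathering ahead of the rake at (230–260, 95–230). The last one is at (295,180) and the stop board at about (370,170). The rake is aligned and level.

jog_arm(increments=[[0,0,0,0,0.005,0,1],[0,0,0,0,0.005,0,1],[0,0,0,0,0.005,0,1],[0,0,0,0,0.005,0,1],[0,0,0,0,0.005,0,1],[0,0,0,0,0.005,0,1],[0,0,0,0,0.004,0,1],[0,0,0,0,0.003,0,1],[0,0,0,0,0.002,0,1],[0,0,0,0,0.001,0,1]])

```text
clock: 12.2
position: [568.1, 87.0, 240.0]
eef_rot: [0.992, 0.124, 0.0, -0.0]
force: [0.1, 1.5, -1.7]
gripper_width: 0.211
```

Run:
```python
from h import *
p=read_camera("wrist");save(p,'wrist3.png')
plan(521.9,271.5,298,14.2)
```

```text
clock 12.25 pos [568.1  86.9 240. ] phi 14.2 tilt 0.0 F [-0.   0.7 -2.3] g 0.208
az -0.0 then shift [   0.5 -190.3  -58. ]
shift first [   0.5 -190.3  -58. ]
```

View pics/wrist3.png

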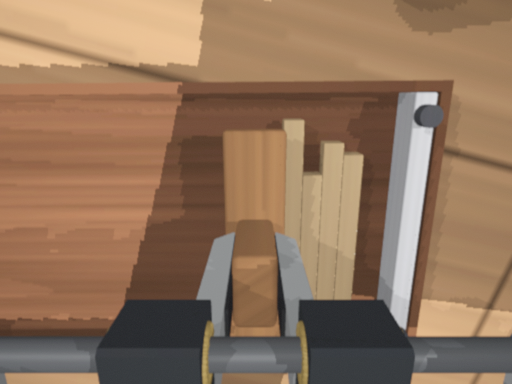

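The row is nearly closed at x 283–362, and about 20 px (roughly 20 mm) of gap remains to the stop board at x 390. I'll advance slowly from here.

jog_arm(increments=[[0,0,0,0,0.002,0,1],[0,0,0,0,0.002,0,1],[0,0,0,0,0.0015,0,1],[0,0,0,0,0.0015,0,1],[0,0,0,0,0.0015,0,1],[0,0,0,0,0.0015,0,1],[0,0,0,0,0.001,0,1],[0,0,0,0,0.001,0,1]])

```text
clock: 13.25
position: [571.1, 75.3, 240.0]
eef_rot: [0.992, 0.124, -0.0, 0.0]
force: [-0.5, 1.0, -2.4]
gripper_width: 0.205
```

jog_arm(increments=[[0,0,0,0,0.0008,0,1],[0,0,0,0,0.0008,0,1],[0,0,0,0,0.0007,0,1],[0,0,0,0,0.0007,0,1]])

```text
clock: 13.75
position: [571.8, 72.4, 240.0]
eef_rot: [0.992, 0.124, 0.0, -0.0]
force: [0.6, 0.6, -2.6]
gripper_width: 0.212
```

jog_arm(increments=[[0,0,0,0,0.0006,0,1],[0,0,0,0,0.0006,0,1],[0,0,0,0,0.0006,0,1]])

```text
clock: 14.12
position: [572.2, 70.7, 240.0]
eef_rot: [0.992, 0.124, -0.0, -0.0]
force: [-0.2, 0.4, -1.9]
gripper_width: 0.209
```

jog_arm(increments=[[0,0,0,0,0.0005,0,1],[0,0,0,0,0.0005,0,1],[0,0,0,0,0.0005,0,1]])

```text
clock: 14.5
position: [572.6, 69.2, 240.0]
eef_rot: [0.992, 0.124, 0.0, -0.0]
force: [-0.7, 0.8, -2.1]
gripper_width: 0.209
```

jog_arm(increments=[[0,0,0,0,0.0005,0,1],[0,0,0,0,0.0005,0,1],[0,0,0,0,0.0005,0,1]])

```text
clock: 14.88
position: [573.0, 67.8, 239.9]
eef_rot: [0.992, 0.124, -0.0, -0.0]
force: [0.7, 0.3, -3.1]
gripper_width: 0.209
```

Run:
```python
from h import *
p=read_camera("wrist");save(p,'wrist4.png')
plan(521.9,271.5,298,14.2)
```

```text
clock 14.925 pos [573.   67.7 240. ] phi 14.19 tilt 0.0 F [-0.1  0.5 -2.3] g 0.209
az -0.01 then shift [   0.5 -210.1  -58. ]
shift first [   0.4 -210.1  -58. ]
```

View pics/wrist4.png

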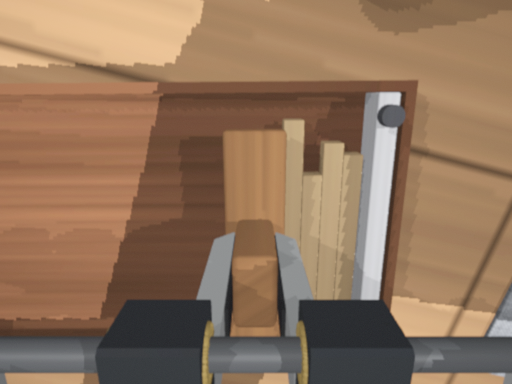

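The row at x 284–362 is close to the board's face at about x 360; only a few mm remain.

jog_arm(increments=[[0,0,0,0,0.0005,0,1],[0,0,0,0,0.0005,0,1],[0,0,0,0,0.0005,0,1]])

```text
clock: 15.3
position: [573.3, 66.3, 240.0]
eef_rot: [0.992, 0.124, 0.0, -0.0]
force: [-0.2, 0.8, -2.1]
gripper_width: 0.207
```

jog_arm(increments=[[0,0,0,0,0.0005,0,1],[0,0,0,0,0.0005,0,1]])

```text
clock: 15.55
position: [573.5, 65.7, 240.0]
eef_rot: [0.992, 0.124, -0.0, -0.0]
force: [-3.0, 6.2, 0.3]
gripper_width: 0.209
```

jog_arm(increments=[[0,0,0,0,0.0005,0,1],[0,0,0,0,0.0004,0,1]])

```text
clock: 15.8
position: [573.5, 65.4, 240.0]
eef_rot: [0.992, 0.124, -0.0, -0.001]
force: [-4.5, 11.7, 1.0]
gripper_width: 0.208
```

jog_arm(increments=[[0,0,0,0,0,0,1],[0,0,0,0,0,0,1]])

```text
clock: 16.05
position: [573.5, 65.4, 240.0]
eef_rot: [0.992, 0.124, -0.0, -0.001]
force: [-2.9, 10.2, 0.4]
gripper_width: 0.211
```

jog_arm(increments=[[0,0,0,0,0.0002,0,1],[0,0,0,0,0,0,1],[0,0,0,0,0,0,1]])

```text
clock: 16.42
position: [573.5, 65.3, 240.0]
eef_rot: [0.992, 0.124, -0.0, -0.001]
force: [-3.6, 10.6, 1.1]
gripper_width: 0.211
```

jog_arm(increments=[[0,0,0,0,0,0,1],[0,0,0,0,0,0,1],[0,0,0,0,0,0,1],[0,0,0,0,0,0,1],[0,0,0,0,0,0,1],[0,0,0,0,0,0,1],[0,0,0,0,0,0,1],[0,0,0,0,0,0,1]])

```text
clock: 17.42
position: [573.5, 65.3, 240.0]
eef_rot: [0.992, 0.124, -0.0, -0.001]
force: [-5.1, 10.8, 0.8]
gripper_width: 0.207
```

Run:
```python
from h import *
p=read_camera("wrist");q=read_camera("top")
plan(521.9,271.5,298,14.2)
cv2.imwrite('pics/two5.png',np.vstack([cv2.cvtColor(cv2.resize(p['color'][60:330,170:440],(400,300),interpolation=cv2.INTER_CUBIC),cv2.COLOR_RGB2BGR),cv2.cvtColor(cv2.resize(q['color'][120:255,60:240],(400,300)),cv2.COLOR_RGB2BGR)]))
```

```text
clock 17.525 pos [573.5  65.3 240. ] phi 14.22 tilt 0.13 F [-5.4 10.3  0.4] g 0.208
az 0.02 then shift [   0.5 -212.5  -58. ]
shift first [   0.6 -212.5  -58. ]
```

View pics/two5.png

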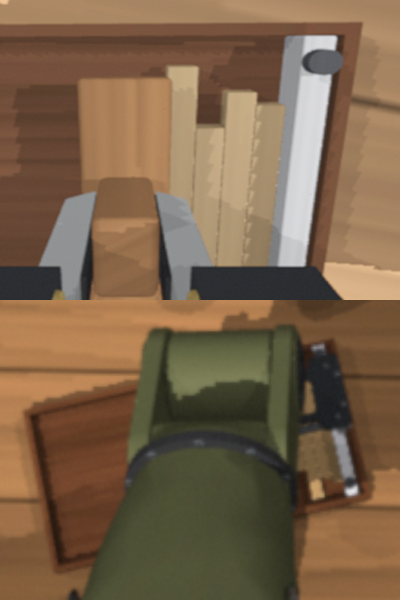

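The row is closed: the four sticks lie side by side from the rake face at (168) to the board face at (283). I held about 11 N for about 1.5 s. Backing off now.

jog_arm(increments=[[0,0,0,0,-0.001,0,1],[0,0,0,0,-0.002,0,1],[0,0,0,0,-0.005,0,1],[0,0,0,0,-0.01,0,1],[0,0,0,0,-0.012,0,1],[0,0,0,0,-0.005,-0.015,1],[0,0,0,0,0,-0.025,1],[0,0,0,0,0,-0.025,1],[0,0,0,0,0,0,1]])

```text
clock: 18.65
position: [565.4, 98.5, 307.4]
eef_rot: [0.992, 0.124, 0.002, 0.0]
force: [0.6, 0.3, -2.5]
gripper_width: 0.211
```

Run:
```python
from h import *
plan(577.5,-156,305,0)
```

```text
clock 18.65 pos [565.4  98.5 307.4] phi 14.21 tilt 0.25 F [ 0.6  0.3 -2.5] g 0.211
az 14.21 then shift [ 12.1 254.5   2.4]
shift first [-50.8 249.7   2.4]
```

jog_arm(increments=[[0,0,0,-0.004,0.02,0,1],[0,0,0,-0.0085,0.0415,0,1],[0,0,0,-0.0085,0.0415,0,1],[0,0,0,-0.0085,0.0415,0,1],[0,0,0,-0.0085,0.0415,0,1],[0,0,0,-0.0085,0.0415,0,1],[0,0,0,-0.0043,0.0222,0.0024,1],[0,0,7.1,0,0,0,1],[0,0,7.1,0,0,0,1],[0,0,0,0,0,0,1]])

```text
clock: 19.9
position: [577.1, -156.4, 301.8]
eef_rot: [1.0, 0.0, -0.001, -0.0]
force: [0.8, 0.2, -1.3]
gripper_width: 0.212
```

jog_arm(increments=[[0,0,0,0,0,0,1],[0,0,0,0,0,0,1]])

```text
clock: 20.15
position: [577.2, -156.2, 302.4]
eef_rot: [1.0, 0.001, -0.0, -0.0]
force: [-0.1, -0.4, -3.1]
gripper_width: 0.21
```

Run:
```python
from h import *
plan(577.5,-156,239,0)
p=read_camera("wrist"); q=read_camera("top")
cv2.imwrite('pics/two6.png',np.vstack([cv2.cvtColor(cv2.resize(p['color'],(400,300)),cv2.COLOR_RGB2BGR),cv2.cvtColor(cv2.resize(q['color'][120:255,60:240],(400,300),interpolation=cv2.INTER_CUBIC),cv2.COLOR_RGB2BGR)]))
```

```text
clock 20.15 pos [ 577.2 -156.2  302.4] phi 0.1 tilt 0.01 F [-0.1 -0.4 -3.1] g 0.21
az 0.1 then shift [ 0.3 -0.2 63.4]
shift first [ 0.3 -0.2 63.4]
```

View pics/two6.png

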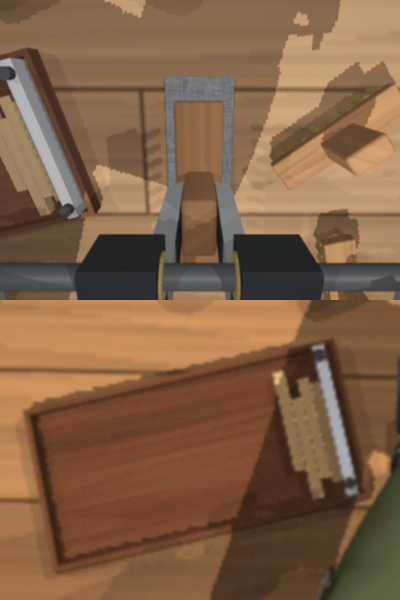

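The row stays closed at the stop board (crop (275–330, 370–495)), and the rake hovers centred over the pad, head (175–223, 100), inside pad (165–233). Lowering it now.

jog_arm(increments=[[0,0,0,0,0,0.015,1],[0,0,0,0,0,0.02,1],[0,0,0,0,0,0.015,1],[0,0,0,0,0,0.007,1],[0,0,0,0,0,0.003,1],[0,0,0,0,0,0.001,1],[0,0,0,0,0,0,1]])

```text
clock: 21.12
position: [577.3, -156.3, 242.0]
eef_rot: [1.0, -0.0, 0.0, 0.0]
force: [-0.5, -0.6, -1.9]
gripper_width: 0.211
```

jog_arm(increments=[[0,0,0,0,0,0.001,1],[0,0,0,0,0,0.0005,1],[0,0,0,0,0,0.0005,1],[0,0,0,0,0,0,1]])

```text
clock: 21.62
position: [577.2, -156.3, 239.5]
eef_rot: [1.0, -0.0, -0.0, 0.0]
force: [0.4, 0.8, -1.6]
gripper_width: 0.207
```

jog_arm(increments=[[0,0,0,0,0,0.0005,1],[0,0,0,0,0,0.0005,1],[0,0,0,0,0,0,1]])

```text
clock: 22.0
position: [577.2, -156.3, 238.5]
eef_rot: [1.0, -0.0, -0.0, -0.0]
force: [-0.6, -1.3, -2.0]
gripper_width: 0.211
```

jog_arm(increments=[[0,0,0,0,0,0.0004,1],[0,0,0,0,0,0.0003,1],[0,0,0,0,0,0,1]])

```text
clock: 22.38
position: [577.3, -156.3, 238.1]
eef_rot: [1.0, -0.0, 0.0, 0.0]
force: [-1.8, 0.8, 1.9]
gripper_width: 0.21
```

jog_arm(increments=[[0,0,0,0,0,0,0.7],[0,0,0,0,0,0,0.5],[0,0,0,0,0,0,0.5],[0,0,0,0,0,0,0.5],[0,0,0,0,0,-0.01,0.5],[0,0,0,0,0,-0.03,0.5],[0,0,0,0,0,-0.05,0.5],[0,0,0,0,0,-0.04,0.5],[0,0,0,0,0,0,0.5]])

```text
clock: 23.5
position: [577.3, -156.3, 371.9]
eef_rot: [1.0, -0.0, 0.003, 0.001]
force: [-0.3, -0.4, -1.3]
gripper_width: 0.499
```

jog_arm(increments=[[0,0,0,-0.05,0.02,0,0.5],[0,0,0,-0.05,0.02,0,0.5],[0,0,0,-0.05,0.02,0,0.5],[0,0,0,-0.03,0.01,0,0.5],[0,0,0,0,0,0,0.5],[0,0,0,0,0,0,0.5]])

```text
clock: 24.25
position: [397.6, -226.2, 367.6]
eef_rot: [1.0, -0.0, -0.0, -0.0]
force: [-0.4, 0.0, -0.6]
gripper_width: 0.501
```

Run:
```python
from h import *
p=read_camera("wrist"); q=read_camera("top"); s=read_camera("side")
for d in spot_in(q,"rake")+spot_in(s,"rake"): print(d['conf'])
plan(400,-156,300,0)
B=lambda a,h:cv2.cvtColor(cv2.resize(a,(400,h),interpolation=cv2.INTER_CUBIC),cv2.COLOR_RGB2BGR)
cv2.imwrite('pics/fin.png',np.hstack([np.vstack([B(q['color'][130:220,180:300],300),B(p['color'],300)]),np.vstack([B(s['color'][130:220,200:320],300),B(s['color'][200:290,190:290],300)])]))
```

```text
0.61
0.56
0.89
0.7
0.56
clock 24.5 pos [ 397.7 -226.   367.6] phi 0.05 tilt 0.03 F [-0.2 -0.9 -0.3] g 0.501
az 0.05 then shift [  2.3 -70.   67.6]
shift first [  2.3 -70.   67.6]
```

View pics/fin.png

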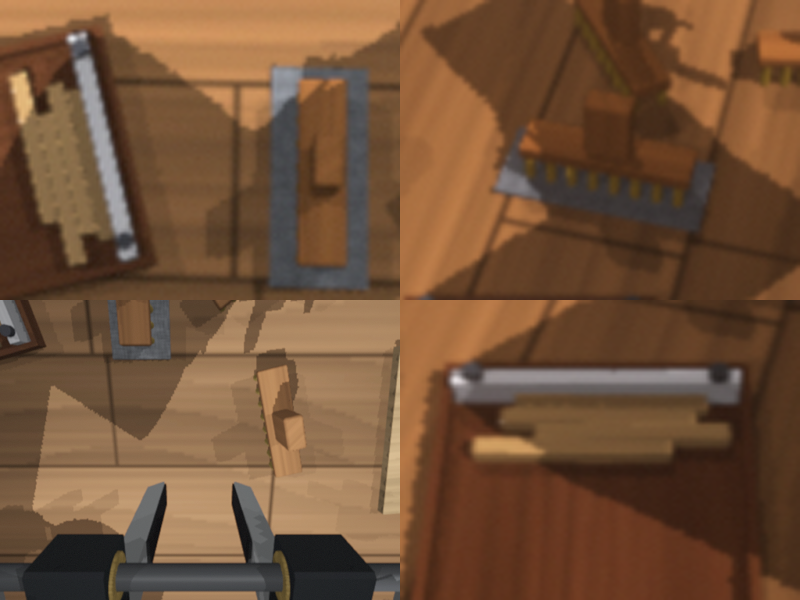

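The rake stands upright and centred on its pad: top crop (323,172) inside pad (270–367, 68–288). The four sticks lie closed and parallel against the stop board (side crop (470–730, 400–460)).

```bash
python3 -c "
from h import *
print(sign_off())"
```

```text
the job is handed in; nothing more can be done
None
```

The job is done and handed in at about 24.5 s of the 61 s allowed. No verdict was reported.

- **Pick-up:** I took the leftmost of the three look-alike rakes, the one standing on the grey pad.
- **Combing:** I swept the four sticks along the tray with the tine tips about 2 mm above the floor, until the stop board was felt. That put the board's face about 159.5 mm behind the tray origin. The top image had suggested about 158 mm, so the two agree within 2 mm.
- **Pressing:** I held the rake on the row for about 1.7 s. The wrist force along the push was 10.6–12.4 N, mostly near 11.5 N, so slightly under the 12 N asked. No reading was above about 12.5 N.
- **Return:** I stood the rake on its pad, let go and moved the arm clear.

**Last checks:** The final top and side pictures show the rake upright near the pad centre, and the four sticks flat, parallel and closed up against the board. Two earlier views seemed to show a thin dark gap beside stick1. The final side view and the felt contact both indicate it was touching the board. I judged the stick spacing and angles by eye in the pictures rather than measuring them.

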